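# Tighten the sight-port ring with the pin spanner and half-open its shutter

### The job

Take the two-pin spanner from its rest, put both of its pins fully into the two holes of the ring on the leaning sight port, and turn the ring clockwise (looking at its face) up to its stop. Put the spanner back in its rest as it was, then pull the shutter rod out to its middle click and let go of it. Leave the spray can, the glove box and the blank flange where they are.

Things in the scene. Friction and masses are not known exactly. Their poses are not given: they have to be found in the camera images.
- spanner: Loose two-pin face spanner, 0.2-0.3 kg, seated in its rest. Steel bar 90 x 20 x 10 mm (x, y, z), origin at the centre of its underside; two pins at x = +34 and -34 mm stand 9 mm down. On top a black upright handle plate, 36 mm wide (x), 14 mm thick (y), from z = 10 to 70 mm: grip it across its thickness. z points up the handle; a half turn about z makes no difference.
- pin_a (a point): Tip of the spanner's pin at x = +34 mm, 9 mm below the bar's underside. Both pins are of steel, 7 mm in diameter, the last 2.5 mm tapered to 3.6 mm. Frame as spanner.
- pin_b (a point): Tip of the spanner's pin at x = -34 mm. Frame as spanner.
- rest: Fixed grey plastic rest, 120 x 44 x 25 mm, origin at the centre of its underside, x along its length. An open trough 106 x 28 mm with a ledge, 18 mm above the table, at each end: the spanner's bar lies on the ledges along x with 4 mm play each way across and 8 mm along, pins hanging free between the ledges, handle straight up.
- rest_seat (a point): Where the spanner's origin lies when it is seated: centre of the rest, 18 mm above the table. Frame as rest.
- cell: Fixed steel vacuum cell: upright chamber 170 mm across, 90 mm high, origin at the centre of its underside, z up. From its top a sight port leans 30 degrees from vertical towards the cell's own -x (roughly to the robot); its flange (104 mm across) carries the ring. On its +y side a rod gland, 40 mm thick, ends 113 mm from the cell's axis, 50 mm above the table.
- ring_face (a point): Centre of the outer face of the aluminium ring (92 mm outside, 44 inside, 12 thick). z points out along the port axis, 30 degrees from vertical; x points to hole_a; the frame turns with the ring. Fully engaged, the spanner's underside lies flat on this face, its z along this z, its x along this x or opposite. The glass lies 8 mm below the face.
- hole_a (a point): Centre of the mouth, in the ring's face, of one of two through holes, 11 mm in diameter, 12 mm deep, 34 mm from the ring's centre. Frame as ring_face.
- hole_b (a point): The same for the opposite hole (at ring_face x = -34 mm).
- seat_a (a point): Point inside hole_a, 9 mm below the face: where a pin's tip lies when fully in. Frame as ring_face.
- seat_b (a point): The same for hole_b.
- ring (a joint): Turn of the ring (rad); grows clockwise as seen looking at its face; starts loose between 0 and 0.35, hard stop (tight) at 1.1. It stays where it is left; turning it takes about 0.25 N m.
- rod (a joint): Travel of the shutter rod (m): 0 = fully in (the start), 0.018 = middle click, 0.036 = fully out. A spring detent draws it to the nearest click: it takes about 7 N to leave a click, and let go anywhere between 0.012 and 0.024 it snaps to within 1 mm of 0.018.
- rod_knob (a point): Centre of the black round knob, 24 mm in diameter and 26 mm long, at the end of the rod, 50 mm above the table; moves with the rod. y is the direction in which the rod is pulled out (away from the cell, horizontal), x is horizontal across the rod, z up. Fully in, the knob's centre is 47 mm from the gland's nose.
- spray: Bystander: loose white spray can, 52 mm diameter, 170 mm tall, origin at the centre of its underside.
- glove_box: Bystander: loose carton 220 x 120 x 65 mm, origin at the centre of its underside.
- blank: Bystander: loose steel blank flange, 70 mm diameter, 18 mm high, origin at the centre of its underside.
There are look-alikes about, which are no part of the job. There is more than one size of the rest; the job needs the smallest.

How it is judged:
On the way, in this order (a step that is already met when the one before it is completed fails the run):
1. both pins of the spanner are fully in the two holes of the ring (((distance between pin_a and seat_a below 0.0045 m and distance between pin_b and seat_b below 0.0045 m) or (distance between pin_a and seat_b below 0.0045 m and distance between pin_b and seat_a below 0.0045 m))), for 0.2 s.
2. the ring is turned to its stop with both pins still in the holes (((distance between pin_a and seat_a below 0.0045 m and distance between pin_b and seat_b below 0.0045 m) or (distance between pin_a and seat_b below 0.0045 m and distance between pin_b and seat_a below 0.0045 m)) and value of joint ring above 1.03 rad), for 0.2 s.
3. the spanner is back in its rest, upright and released (distance between spanner and rest_seat below 0.01 m and angle between spanner's own z axis and vertical below 0.15 rad and angle between the x axis of spanner and the x axis of rest, either way round below 0.15 rad and contact force between the fingers and spanner below 0.1 N and linear speed of spanner below 0.02 m/s), for 0.3 s.
4. the shutter rod stands still at its middle click (value of joint rod between 0.015 and 0.021 m and velocity of joint rod between -0.005 and 0.005 m/s), for 0.3 s.
At the end, for the whole second after the job is handed in: The ring is within 0.07 rad (4 degrees) of its stop, the spanner lies in its rest (origin within 10 mm of rest_seat, upright and in line with the rest within 0.15 rad), still and released, and the shutter rod stands at its middle click within 3 mm (all of step 3 and all of step 4 and value of joint ring above 1.03 rad); the robot touches nothing.
It fails at once if the spray can pushed more than 20 mm from its place (distance of spray from where it was at the start of the episode above 0.02 m).
It fails at once if the glove box pushed more than 20 mm from its place (distance of glove_box from where it was at the start of the episode above 0.02 m).
It fails at once if the blank flange pushed more than 20 mm from its place (distance of blank from where it was at the start of the episode above 0.02 m).
It also fails if it takes over 64 s, if anything falls off the work surface, if the arm or the gripper's body presses on something with over 40 N, if the wrist force passes 120 N, or if a joint passes its speed limit or range.

### The arm

A 6-joint arm with a two-finger parallel gripper is mounted at the origin on the work surface. World frame = base frame: x ahead of the robot, y to its left, z up, the work surface at z = 0. Lengths are in m, angles in rad, forces in N, time in s.
With the tool pointing down it reaches from about 0.35 to 0.975 m from the base axis. Payload 4.9 kg.
Tool frame: the origin (TCP) lies midway between the tips of the shut fingers; the grasp point (between the pads) lies 19 mm behind it; z points along the fingers, y is the line along which they close (so a half turn about z gives the same grasp; the last joint's range is limited). The gripper opens to 85 mm and grips with 20 to 120 N. Pads are 22 mm wide; open, the fingers measure 114 mm over their backs; the gripper's body (76 mm by 85 mm) begins 54 mm behind the grasp point. The pads swing forward as they close: fully open they stand 13 mm farther back than shut.
Start: joints at [1.195, 0.053, 1.613, -0, 1.476, -0.119], TCP at [0.159, 0.604, 0.231] pointing down, gripper open.
Joint ranges: [-3.01, 3.01], [-1.01, 2.22], [0.06, 2.58], [-1.02, 4.17], [0.09, 2.62], [-3.14, 3.14]. Speed limits (rad/s): [2.57, 2.57, 3.14, 3.14, 3.14, 3.14].

### API

Orientations are given as a unit quaternion [w, x, y, z].
In Python, from plant import state, grab_frame, job_done, cut_out, place_of gives the robot as it stands.
- The arm moves only by the tool jog_arm, never from a script. Its argument "motion" is text: rows parted by semicolons, each of 7 numbers parted by spaces: the opening in per cent of the stroke, from 0 (shut) to 100 (fully open), then the shift along the tool's x, y, z as a fraction of full scale, then the turn, a rotation vector about the tool's x, y, z as a fraction of full scale. A call has exactly 5 rows; each row is the pose to reach, as a shift and turn from the pose commanded when the call began, along the tool's axes at that moment; what a row does not reach only later rows make up. Full scale, the value 1, is 50 cm for a shift and 1.5 rad for a turn. A row lasts 1/8 s, in which the tool goes at most 62.5 mm and 10.7 degrees, less where a joint would pass 70% of its speed; a pose out of reach is approached as far as the arm can. A call with a number of a shift or a turn outside -1 to 1 is refused whole. A call with a gripper value outside its range is refused whole. The fingers move at their own pace and stop on an object; the grip force is fixed at half the most. Time passes only in rows, so rows that repeat a pose let the fingers close, or fill a call up. It gives the time, the measured TCP pose, the force, the opening and the grip force at its end, in the units of the state.
- state(): the state, without advancing time (a new reading comes with each control period).
- grab_frame(name): name is "scene" or "top" or "wrist"; returns a dict with "color" (384x512x3 uint8, red, green, blue), "range_z" (384x512 float32, m along the optical axis (not along the pixel's ray), 0 where there is no reading), "intrinsics" (3x3 intrinsics, pixels), "world_from_camera" (4x4, takes a point from camera to world coordinates). Camera axes: x right, y up, looking along -z (the intrinsics and any distortion apply to the point x, -y, -z); pixel columns grow to the right and rows downward; lengths in m; the calibration is good to about 2 mm. A picture is of the moment at which its call begins.
- job_done(): hands the job in; it is judged then, once.
Trained networks look in the newest picture that a camera, given by its name, has taken for a name from the list of things; names that differ only in an ending like _2 or _b are one class to them, and where a whole thing is asked for, a point or a joint stands for the part that bears it (a point fixed in the world has none). Each returns a list of dicts, best first, with "p" (0 to 1); they miss things now and then, are a little off and sometimes report something else, mostly with a low value. They report only what shows in the picture. A call takes as long as a camera call. They do not tell look-alikes from the thing itself.
- cut_out(camera, thing): "pixels" (384x512 bool, what is visible of it).
- place_of(camera, thing): "at" ([x, y, z] in m, in world coordinates, good to about 4 mm: a listed point, or the origin of a listed thing).
The state is a dict: "time": time; "joint_pos": joint angles; "joint_vel": joint speeds; "joint_efforts": joint torques, N m; "tool_pos": TCP position; "tool_rot": TCP orientation; "contact_force": force on the tool from outside, world axes, zero at the start; "ft_torque": the same for the moment, N m; "gripper_width": opening from 0.0 (shut) to 1.0 (fully open); "grasp_force": force on a finger pad.
Only numpy, scipy, OpenCV 4.12 (cv2) and the standard library are available. Lean on these libraries where they do the work, as an engineer would, in place of code of your own. Each camera call takes 0.05 s, during which the arm holds its last target. There are 200 camera calls.

## Working session

There is one attempt and no reset: what is moved stays moved. The work goes in short steps, Python scripts to look and compute and a tool call to move; the robot and the scene stay as the last step left them, time stands still between calls to the robot, and variables do not carry over. Pictures are saved under pics/ and viewed, at most 10 in all, crops included, and the job is handed in when it is done.

Besides the shell and the picture viewer there is one more tool, called after "Call:" by a JSON object that holds its "fn" and its "kwargs", one argument or row to a line. jog_arm: Moves the arm, as the interface text tells. Shift numbers are shares of 50 cm and turn numbers shares of 1.5 rad, none past 1 either way. Its arguments: {"type":"object","properties":{"motion":{"type":"string"}},"required":["motion"]}

```bash
mkdir -p pics
cat > h.py <<'E'
import numpy as np, cv2
from plant import *
from scipy.spatial.transform import Rotation as R
def cloud(f):
    K=np.array(f["intrinsics"]);T=np.array(f["world_from_camera"]);d=f["range_z"]
    v,u=np.mgrid[:384,:512]
    p=np.stack([(u-K[0,2])/K[0,0]*d,-(v-K[1,2])/K[1,1]*d,-d],-1)
    return p@T[:3,:3].T+T[:3,3]
def proj(f,P):
    K=np.array(f["intrinsics"]);T=np.array(f["world_from_camera"])
    c=(np.asarray(P)-T[:3,3])@T[:3,:3]
    return K[0,0]*c[...,0]/-c[...,2]+K[0,2], K[1,1]*-c[...,1]/-c[...,2]+K[1,2]
def rot(s): 
    q=s["tool_rot"]; return R.from_quat([q[1],q[2],q[3],q[0]])
def rel(target_p,target_R,s=None):
    s=s or state(); r=rot(s)
    d=r.inv().apply(np.array(target_p)-s["tool_pos"])/.5
    w=(r.inv()*target_R).as_rotvec()/1.5
    return d.round(4),w.round(4)
E
python3 - <<'E'
from h import *
s=state();print(s)
ims=[]
for c in("scene","top"):
    f=grab_frame(c);np.savez(f"pics/{c}0.npz",**f);ims.append(f["color"])
    for t in("spanner","rest","cell","ring_face","hole_a","rod_knob","spray","glove_box","blank"):
        print(c,t,[(round(float(o["p"]),2),np.round(o["at"],3).tolist()) for o in place_of(c,t)])
cv2.imwrite("pics/a.png",ims[0][:,:,::-1]);cv2.imwrite("pics/b.png",ims[1][:,:,::-1])
E
```

```text
{'time': 0.0, 'joint_pos': array([ 1.19498582e+00,  5.33432839e-02,  1.61428461e+00, -7.61182878e-06,
        1.47602204e+00, -1.19003050e-01]), 'joint_vel': array([-6.17965443e-04, -1.43785639e-04,  1.30433365e-05, -1.08849737e-03,
       -5.01034542e-04, -8.59908974e-04]), 'joint_efforts': array([-2.06482531e-03, -3.93702543e+01, -3.70161581e+01, -4.49162344e-04,
        7.34435191e-03,  1.28414032e-05]), 'tool_pos': array([0.15851863, 0.60391693, 0.23007705]), 'tool_rot': array([-2.48231123e-04,  1.28050746e-01,  9.91767084e-01, -9.98246585e-04]), 'contact_force': array([ 0.14268085, -0.28100141, -0.97215449]), 'ft_torque': array([-0.01831709,  0.02968999,  0.03204305]), 'grasp_force': 0.0, 'gripper_width': 1.0023223152171903}
scene spanner [(0.81, [0.521, -0.282, 0.019])]
scene rest [(0.84, [0.52, -0.277, 0.0]), (0.8, [0.367, -0.39, 0.001])]
scene cell [(0.57, [0.589, 0.079, -0.002])]
scene ring_face [(0.88, [0.534, 0.08, 0.143])]
scene hole_a [(0.77, [0.544, 0.043, 0.152]), (0.73, [0.528, 0.109, 0.145])]
scene rod_knob [(0.67, [0.582, 0.237, 0.057])]
scene spray [(0.78, [0.668, -0.303, 0.001])]
scene glove_box [(0.68, [0.536, 0.471, 0.002]), (0.61, [0.551, 0.043, 0.142]), (0.3, [0.516, -0.283, 0.016])]
scene blank [(0.81, [0.411, 0.238, 0.002])]
top spanner [(0.43, [0.517, -0.28, 0.02]), (0.23, [0.536, 0.077, 0.146])]
top rest [(0.76, [0.422, -0.115, -0.001]), (0.74, [0.522, -0.285, 0.003]), (0.63, [0.365, -0.392, 0.003])]
top cell [(0.77, [0.589, 0.079, -0.0]), (0.49, [0.536, 0.468, 0.0])]
top ring_face [(0.63, [0.539, 0.078, 0.146]), (0.21, [0.665, -0.304, 0.0])]
top hole_a [(0.89, [0.545, 0.047, 0.156]), (0.73, [0.555, -0.282, 0.01]), (0.67, [0.527, 0.11, 0.144])]
top rod_knob [(0.45, [0.585, 0.232, 0.052])]
top spray [(0.73, [0.668, -0.302, -0.0])]
top glove_box [(0.76, [0.536, 0.465, -0.002]), (0.69, [0.519, -0.28, 0.018])]
top blank [(0.49, [0.414, 0.242, 0.002])]
```

View pics/a.png

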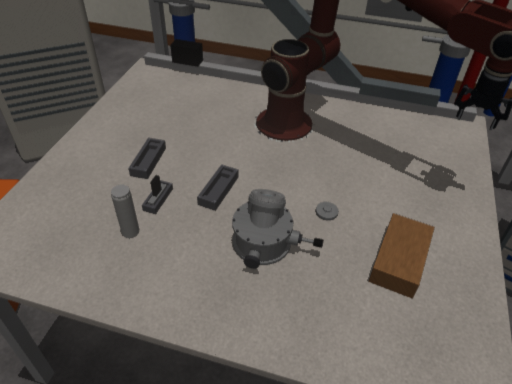

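View pics/b.png

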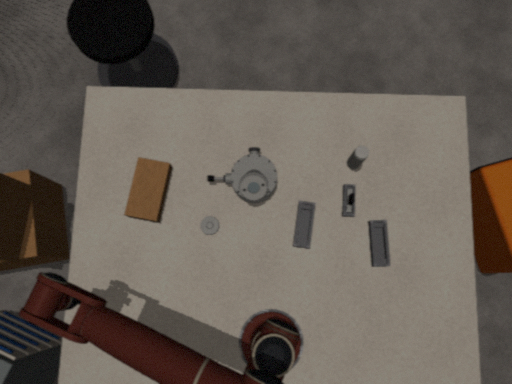

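Both pictures show the cell in the middle (top view about 255,178), with the leaning ring facing the robot and the knob to its left at about (212,178). The spanner stands in the smallest rest (top 348,200; scene 157,195), and two bigger empty rests lie at (303,225) and (378,243).

Run:
```python
from h import *
s=state();f=grab_frame("wrist");T=f["world_from_camera"];r=rot(s)
print("cam in tool",r.inv().apply(T[:3,3]-s["tool_pos"]).round(3),(r.as_matrix().T@T[:3,:3]).round(2),np.diag(f["intrinsics"]))
a=np.array([.5445,.045,.154]);b=np.array([.5275,.1095,.1445]);c=np.array([.5365,.079,.1455])
n=np.array([-.5*np.cos(.03),-.5*np.sin(.03),.866]);x=b-a;x-=n*(x@n);x/=np.linalg.norm(x)
Rr=R.from_matrix(np.c_[x,np.cross(-n,x),-n])
print(rel(c+.2*n,Rr), c+.2*n)
```

```text
cam in tool [ 0.076  0.001 -0.142] [[-0.    0.95  0.3 ]
 [ 1.    0.    0.  ]
 [ 0.    0.3  -0.95]] [318.91068997 318.91068997   1.        ]
(array([-0.8058, -0.8812, -0.1748]), array([-0.2601, -0.255 ,  0.6618])) [0.436545   0.07600045 0.3187    ]
```

Call:
{"fn": "jog_arm", "kwargs": {
  "motion": "100 -0.08 -0.09 -0.03 -0.026 -0.025 0.066; 100 -0.16 -0.18 -0.06 -0.06 -0.06 0.14; 100 -0.25 -0.27 -0.09 -0.1 -0.1 0.25; 100 -0.33 -0.36 -0.12 -0.14 -0.14 0.36; 100 -0.41 -0.45 -0.15 -0.18 -0.18 0.46"
}}

```text
time: 1.68
tool_pos: [0.2995, 0.3348, 0.3067]
tool_rot: [0.149, 0.453, 0.871, 0.115]
contact_force: [1.4, -0.5, -0.0]
gripper_width: 1.0
grasp_force: 0.0
```

```bash
cat > tgt.py <<'E'
from h import *
a=np.array([.5445,.045,.154]);b=np.array([.5275,.1095,.1445]);c=np.array([.5365,.079,.1455])
n=np.array([-.5*np.cos(.03),-.5*np.sin(.03),.866]);x=b-a;x-=n*(x@n);x/=np.linalg.norm(x)
Rr=R.from_matrix(np.c_[x,np.cross(-n,x),-n])
s=state();print(s["time"],s["tool_pos"],s["joint_pos"].round(2))
print(rel(c+.2*n,Rr,s))
E
python3 tgt.py
```

```text
1.675 [0.2995297  0.33480662 0.30669382] [ 0.81 -0.63  2.07 -0.22  1.4   0.21]
(array([-0.5796, -0.0758,  0.0433]), array([-0.0766, -0.074 ,  0.1991]))
```

Call:
{"fn": "jog_arm", "kwargs": {
  "motion": "100 -0.11 -0.015 0.008 -0.02 -0.02 0.05; 100 -0.23 -0.03 0.016 -0.04 -0.04 0.1; 100 -0.35 -0.045 0.025 -0.06 -0.06 0.15; 100 -0.46 -0.06 0.034 -0.077 -0.074 0.199; 100 -0.58 -0.076 0.043 -0.077 -0.074 0.199"
}}

```text
time: 2.3
tool_pos: [0.4373, 0.0769, 0.3184]
tool_rot: [0.203, 0.572, 0.778, 0.16]
contact_force: [1.4, 0.4, -0.1]
gripper_width: 1.002
grasp_force: 0.0
```

Run:
```python
from h import *
s=state();print(s["joint_pos"].round(2),s["joint_vel"].round(2))
f=grab_frame("wrist");np.savez("pics/w1.npz",**f)
for t in("ring_face","hole_a","rod_knob","cell"):
    print(t,[(round(float(o["p"]),2),np.round(o["at"],4).tolist()) for o in place_of("wrist",t)])
# plane fit
P=cloud(f);c=np.array([.5365,.079,.1455]);d=np.linalg.norm(P-c,axis=-1)
m=(d<.06)&(f["range_z"]>0);Q=P[m]
best=0;rng=np.random.default_rng(0)
for _ in range(500):
    p=Q[rng.choice(len(Q),3,False)];nn=np.cross(p[1]-p[0],p[2]-p[0]);l=np.linalg.norm(nn)
    if l<1e-5: continue
    nn/=l;k=abs((Q-p[0])@nn)<.0015
    nn=nn*np.sign(nn[2])
    if k.sum()>best and abs(nn[2]-.866)<.08: best=k.sum();kk=k
q=Q[kk];m0=q.mean(0);n=np.linalg.svd(q-m0)[2][2];n*=np.sign(n[2]);print(best,m0,n,"h of c",(c-m0)@n)
cv2.imwrite("pics/c.png",cv2.resize(f["color"][:,:,::-1],(800,600)))
```

```text
[-0.01 -0.84  2.2   0.02  1.27 -0.31] [-1.54  0.28 -0.17  0.8  -0.15 -1.56]
ring_face [(0.81, [0.5403, 0.0758, 0.1454])]
hole_a [(0.9, [0.5253, 0.1086, 0.1417]), (0.69, [0.5436, 0.0462, 0.1492])]
rod_knob [(0.83, [0.5835, 0.2359, 0.0485]), (0.36, [0.6699, -0.2995, 0.0004])]
cell [(0.92, [0.5902, 0.0764, -0.0001])]
3960 [0.53669817 0.07732433 0.14552992] [-0.49979265 -0.0117605   0.86606524] h of c 5.342522987955298e-05
```

View pics/c.png

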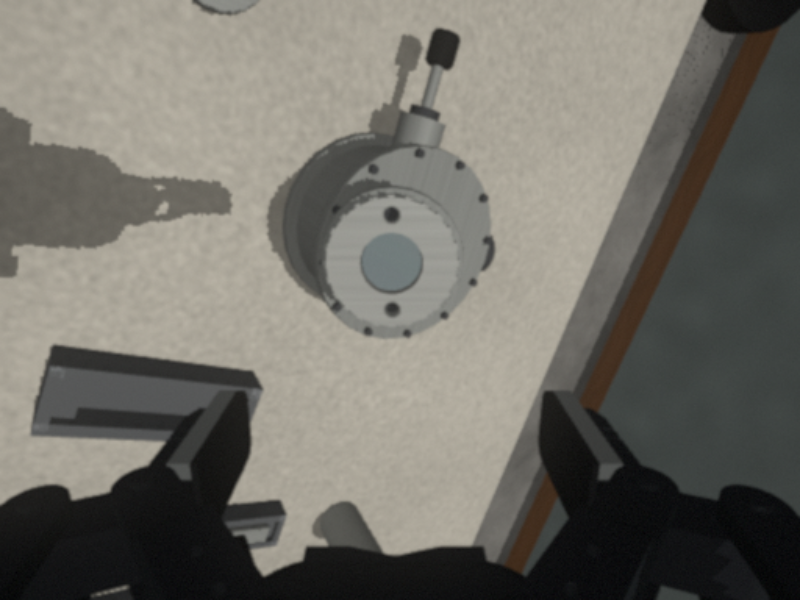

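The picture shows the ring face-on, centre near (392,262), with holes at (391,214) and (392,309). The knob is at (443,48).

```bash
cat > ring.py <<'E'
from h import *
def plane_pt(f,uv,m0,n):
    K=f["intrinsics"];T=f["world_from_camera"]
    r=T[:3,:3]@np.array([(uv[0]-K[0,2])/K[0,0],-(uv[1]-K[1,2])/K[1,1],-1.]);o=T[:3,3]
    return o+r*((m0-o)@n)/(r@n)
def holes(f,guess,m0,n,rad=10):
    g=cv2.cvtColor(f["color"],cv2.COLOR_RGB2GRAY).astype(float);out=[]
    for p in guess:
        u,v=proj(f,p)
        yy,xx=np.mgrid[:384,:512];w=np.hypot(xx-u,yy-v)<rad
        thr=(np.percentile(g[w],3)+np.median(g[w]))/2
        k=(w&(g<thr)).astype(np.uint8);nl,L,st,ce=cv2.connectedComponentsWithStats(k)
        i=1+np.argmax(st[1:,4]);wt=np.where(L==i,np.maximum(np.median(g[w])-g,0),0)
        c=((xx*wt).sum()/wt.sum(),(yy*wt).sum()/wt.sum());print(np.round((u,v),1),"->",np.round(c,1),st[i,4])
        out.append(plane_pt(f,c,m0,n))
    return np.array(out)
E
python3 - <<'E'
from ring import *
s=state();print(s["joint_vel"].round(3).max())
f=grab_frame("wrist");np.savez("pics/w2.npz",**f)
P=cloud(f);c=np.array([.5367,.0773,.1455]);n=np.array([-.49979,-.01176,.86607])
d=np.linalg.norm(P-c,axis=-1);m=(d<.045)&(abs((P-c)@n)<.004)&(f["range_z"]>0)
m0=P[m].mean(0);print("m0",m0, "n",(lambda q:np.linalg.svd(q-q.mean(0))[2][2])(P[m]))
H=holes(f,[[.5253,.1086,.1417],[.5436,.0462,.1492]],m0,n)
print(H,np.linalg.norm(H[0]-H[1]),H.mean(0))
# ring disc in-plane extent
Q=P[m];print(len(Q))
# knob: points
k=np.array([.5835,.2355,.05]);mk=(np.linalg.norm(P-k,axis=-1)<.03)&(P[...,2]>.03)&(f["color"].max(-1)<60)
print("knob",mk.sum(),P[mk].mean(0),np.percentile(P[mk],[2,98],axis=0))
E
```

```text
0.063
m0 [0.53632078 0.07893957 0.1453451 ] n [-0.49971603 -0.01111716  0.86611795]
[249.1 138.1] -> [250.8 137.9] 76
[249.7 196.4] -> [251.3 198.3] 62
[[0.52786622 0.10905864 0.14087513]
 [0.54567489 0.04445787 0.15027494]] 0.06766656781280472 [0.53677056 0.07675825 0.14557504]
3859
knob 356 [0.58026742 0.23587161 0.05774803] [[0.57385477 0.22418968 0.04919415]
 [0.59017537 0.24769965 0.06218352]]
```

Run:
```python
from h import *
Rr=R.from_matrix(np.c_[[-1,0,0],[0,1,0],[0,0,-1]])
print(rel([.52,-.281,.21],Rr))
```

```text
(array([-0.703 , -0.1784,  0.258 ]), array([ 0.2296,  0.2915, -0.8245]))
```

Call:
{"fn": "jog_arm", "kwargs": {
  "motion": "100 -0.1 -0.03 0.02 0.02 0.03 -0.1; 100 -0.21 -0.06 0.05 0.05 0.07 -0.2; 100 -0.32 -0.09 0.09 0.08 0.11 -0.31; 100 -0.43 -0.11 0.13 0.12 0.15 -0.42; 100 -0.52 -0.13 0.17 0.15 0.19 -0.53"
}}

```text
time: 3.22
tool_pos: [0.4903, -0.169, 0.2542]
tool_rot: [0.089, 0.252, 0.961, 0.07]
contact_force: [0.5, 0.9, 1.3]
gripper_width: 0.999
grasp_force: 0.0
```

Run:
```python
from h import *
Rr=R.from_matrix(np.c_[[-1,0,0],[0,1,0],[0,0,-1]])
print(rel([.52,-.281,.20],Rr))
```

```text
(array([-0.1477, -0.1848,  0.0976]), array([ 0.095 ,  0.1199, -0.3404]))
```

Call:
{"fn": "jog_arm", "kwargs": {
  "motion": "100 -0.04 -0.05 0.025 0.025 0.03 -0.09; 100 -0.08 -0.1 0.05 0.05 0.06 -0.18; 100 -0.12 -0.15 0.08 0.08 0.1 -0.28; 100 -0.148 -0.185 0.098 0.095 0.12 -0.34; 100 -0.148 -0.185 0.098 0.095 0.12 -0.34"
}}

```text
time: 3.85
tool_pos: [0.519, -0.2792, 0.1976]
tool_rot: [-0.001, 0.004, 1.0, 0.002]
contact_force: [-0.0, -0.1, 0.0]
gripper_width: 1.004
grasp_force: 0.0
```

Run:
```python
from h import *
f=grab_frame("wrist");np.savez("pics/w3.npz",**f)
s=state();print(s["tool_pos"],rot(s).as_matrix().round(3))
for t in("spanner","rest","pin_a"):
    print(t,[(round(float(o["p"]),2),np.round(o["at"],4).tolist()) for o in place_of("wrist",t)])
P=cloud(f)
c=np.array([.52,-.282])
near=np.hypot(P[...,0]-c[0],P[...,1]-c[1])<.09
for lo,hi in((.08,.094),(.025,.034),(.021,.0265)):
    m=near&(P[...,2]>lo)&(P[...,2]<hi)&(f["range_z"]>0)
    q=P[m][:,:2]
    if len(q)<10: print(lo,len(q));continue
    r=cv2.minAreaRect(q.astype(np.float32)*1000);print(lo,len(q),P[m][:,2].mean(),r)
cv2.imwrite("pics/d.png",cv2.resize(f["color"][:,:,::-1],(800,600)))
```

```text
[ 0.51873473 -0.27919175  0.19848231] [[-1.     0.008 -0.001]
 [ 0.008  1.     0.004]
 [ 0.001  0.003 -1.   ]]
spanner [(0.65, [0.5193, -0.2795, 0.0182])]
rest [(0.93, [0.3643, -0.392, -0.0029]), (0.93, [0.4279, -0.1118, -0.0012]), (0.84, [0.5239, -0.2791, 0.0002])]
pin_a [(0.66, [0.5509, -0.2818, 0.0047]), (0.64, [0.4852, -0.2794, 0.0091])]
0.08 699 0.08692209933502056 ((520.384521484375, -280.8056945800781), (13.974773406982422, 35.52643966674805), 86.55793762207031)
0.025 1396 0.026595807352428915 ((522.4053955078125, -280.5403747558594), (43.825931549072266, 119.60206604003906), 87.67223358154297)
0.021 2399 0.02454077604632166 ((522.6177368164062, -280.5094299316406), (44.049171447753906, 120.38861846923828), 87.747314453125)
```

View pics/d.png

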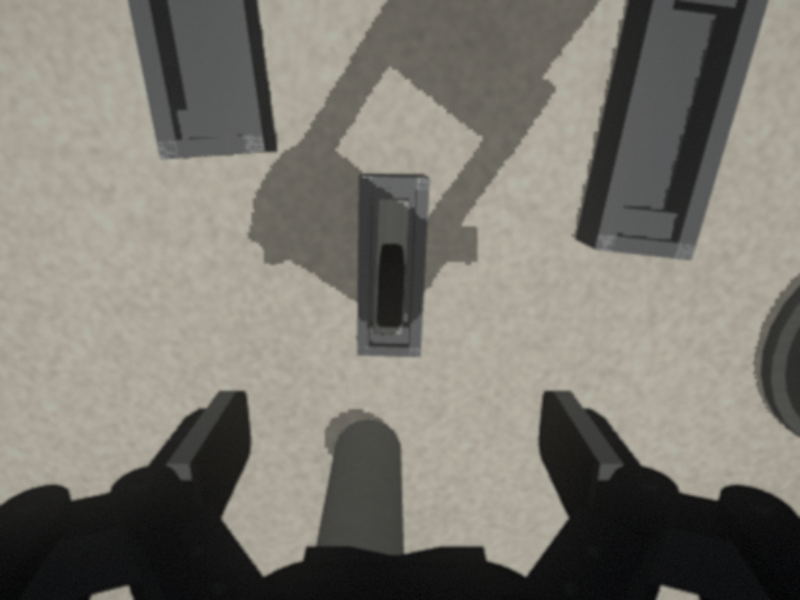

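Spanner seated in the smallest rest, seen at (392,265), with its handle along the tool x axis. The spray can lies farther off at (365,480), clear of the fingers.

Call:
{"fn": "jog_arm", "kwargs": {
  "motion": "100 -0.003 -0.003 0.1 0 0 0.033; 100 -0.003 -0.003 0.2 0 0 0.033; 100 -0.003 -0.003 0.27 0 0 0.033; 100 -0.003 -0.003 0.309 0 0 0.033; 100 -0.003 -0.003 0.309 0 0 0.033"
}}

```text
time: 4.68
tool_pos: [0.5184, -0.2823, 0.0439]
tool_rot: [-0.001, 0.03, 1.0, 0.002]
contact_force: [0.3, -0.1, 0.5]
gripper_width: 0.999
grasp_force: 0.0
```

Call:
{"fn": "jog_arm", "kwargs": {
  "motion": "0 0 0 0 0 0 0; 0 0 0 0 0 0 0; 0 0 0 0 0 0 0; 0 0 0 0 0 0 0; 0 0 0 0 0 0 0"
}}

```text
time: 5.3
tool_pos: [0.5192, -0.2832, 0.045]
tool_rot: [0.0, 0.03, 1.0, 0.001]
contact_force: [-1.1, 0.8, 1.7]
gripper_width: 0.153
grasp_force: 61.2
```

Call:
{"fn": "jog_arm", "kwargs": {
  "motion": "0 0 0 -0.06 0 0 0; 0 0 0 -0.15 0 0 0; 0 0 0 -0.26 0 0 0; 0 0 0 -0.37 0 0 0; 0 0 0 -0.46 0 0 0"
}}

```text
time: 5.92
tool_pos: [0.5189, -0.2835, 0.2763]
tool_rot: [0.0, 0.03, 1.0, 0.001]
contact_force: [0.6, 0.2, -2.7]
gripper_width: 0.153
grasp_force: 60.6
```

```bash
cat > tgt2.py <<'E'
from h import *
import sys
H=np.array([[0.52787,.10906,.14088],[.54567,.04446,.15027]]);c=H.mean(0)
n=np.array([-.49979,-.0115,.8661]);n/=np.linalg.norm(n);x=H[0]-H[1];x-=n*(x@n);x/=np.linalg.norm(x)
Rr=R.from_matrix(np.c_[x,np.cross(-n,x),-n])
if __name__=="__main__":
    h=float(sys.argv[1]);s=state();print(s["tool_pos"],s["joint_pos"].round(2),s["gripper_width"])
    print(rel(c+n*(h+.027)+.0012*x,Rr,s), rot(s).as_matrix().round(3).tolist())
E
python3 tgt2.py .05
```

```text
[ 0.5188948  -0.28352931  0.27634918] [-0.63 -0.05  1.64  0.    1.55 -2.14] 0.1533685815069773
(array([0.0855, 0.717 , 0.1297]), array([-0.2338, -0.2872,  0.7839])) [[-0.998, 0.061, 0.0], [0.061, 0.998, 0.002], [-0.0, 0.002, -1.0]]
```

Call:
{"fn": "jog_arm", "kwargs": {
  "motion": "0 0.01 0.09 0 -0.02 -0.03 0.1; 0 0.02 0.2 0 -0.05 -0.06 0.2; 0 0.03 0.31 0 -0.09 -0.1 0.3; 0 0.05 0.42 0 -0.12 -0.15 0.41; 0 0.06 0.52 0.01 -0.15 -0.19 0.52"
}}

```text
time: 6.55
tool_pos: [0.504, -0.0209, 0.2694]
tool_rot: [0.141, 0.408, 0.895, 0.107]
contact_force: [0.5, 0.5, -1.9]
gripper_width: 0.151
grasp_force: 60.6
```

```bash
python3 tgt2.py .05
```

```text
[ 0.50400111 -0.02089567  0.2694412 ] [-0.28 -0.51  2.05  0.18  1.29 -1.02] 0.150551451996455
(array([0.1758, 0.0825, 0.1181]), array([-0.0824, -0.0939,  0.2607])) [[-0.626, 0.701, 0.34], [0.762, 0.644, 0.075], [-0.166, 0.306, -0.937]]
```

Call:
{"fn": "jog_arm", "kwargs": {
  "motion": "0 0.06 0.03 0.02 -0.027 -0.031 0.085; 0 0.12 0.06 0.05 -0.054 -0.062 0.17; 0 0.176 0.082 0.08 -0.082 -0.094 0.26; 0 0.176 0.082 0.118 -0.082 -0.094 0.261; 0 0.176 0.082 0.118 -0.082 -0.094 0.261"
}}

```text
time: 7.18
tool_pos: [0.496, 0.076, 0.2091]
tool_rot: [0.202, 0.569, 0.782, 0.155]
contact_force: [-1.0, 0.6, -2.2]
gripper_width: 0.153
grasp_force: 60.5
```

```bash
python3 tgt2.py .05
python3 - <<'E'
from h import *
f=grab_frame("wrist");np.savez("pics/w4.npz",**f)
cv2.imwrite("pics/e.png",cv2.resize(f["color"][:,:,::-1],(800,600),interpolation=cv2.INTER_CUBIC))
s=state();print(s["joint_vel"].round(3))
E
```

```text
[0.49598804 0.07603079 0.20910474] [-0.   -0.61  2.25  0.02  0.99 -0.32] 0.15333595616277876
(array([-0.    ,  0.0067, -0.0032]), array([-0.005 , -0.0025,  0.0048])) [[-0.271, 0.827, 0.493], [0.953, 0.304, 0.013], [-0.139, 0.473, -0.87]]
[-0.014 -0.009 -0.037  0.001 -0.006 -0.001]
```

View pics/e.png

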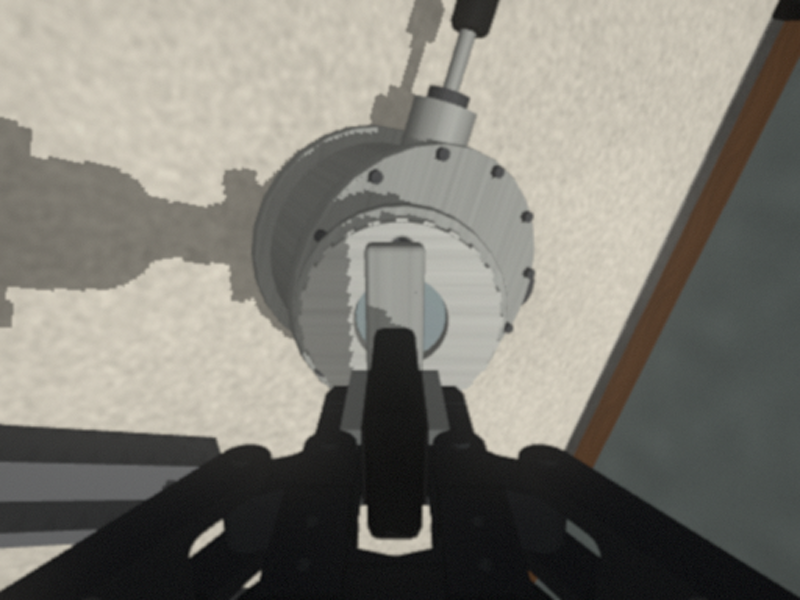

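The bar end shows at (394,244) in front of hole (402,240), with the glass centre at (401,318). The spanner is thus about 3 mm off across the bar, which agrees with the remaining computed shift.

Run:
```python
from h import *
f=dict(np.load("pics/w4.npz"));s=state();r=rot(s)
P=r.inv().apply((cloud(f)-s["tool_pos"]).reshape(-1,3)).reshape(384,512,3)
m=(abs(P[...,2]-.017)<.006)&(abs(P[...,1])<.015)&(P[...,0]>.015)&(P[...,0]<.06)&(f["color"].max(-1)>70)
q=P[m];print(len(q),q.mean(0),"x",np.percentile(q[:,0],[1,99,100]))
for lo in(.02,.027,.034,.041):
    k=q[abs(q[:,0]-lo)<.0035];print(lo,len(k),"y",np.percentile(k[:,1],[3,97]).round(4),k[:,1].mean(),"z",np.median(k[:,2]))
# refit ring plane & glass centre now
from tgt2 import c,n
W=cloud(f);d=np.linalg.norm(W-c,axis=-1);k=(d<.046)&(abs((W-c)@n)<.003)&(f["range_z"]>0);print("plane resid",np.median((W[k]-c)@n))
```

```text
2079 [ 0.03175507 -0.00056328  0.01925186] x [0.01617668 0.04575842 0.04609294]
0.02 426 y [-0.0101  0.0088] -0.0005440510895103566 z 0.01924523678830981
0.027 486 y [-0.0098  0.0087] -0.0005253102176756174 z 0.019120164240465996
0.034 491 y [-0.0097  0.0086] -0.0005842000577070546 z 0.01921719654444368
0.041 510 y [-0.0096  0.0084] -0.0006099029280153607 z 0.01910511679956639
plane resid -2.3570552745908418e-05
```

```bash
cat >> tgt2.py <<'E'
    off=np.array([.001,-.0006,.029])
    print("NEW",rel(c+n*h-Rr.apply(off),Rr,s))
E
python3 tgt2.py .012
```

```text
[0.49693372 0.07554823 0.21095431] [-0.01 -0.61  2.24  0.02  0.99 -0.32] 0.1580196826562398
(array([0.0017, 0.0041, 0.0751]), array([-0.0032, -0.0016,  0.0043])) [[-0.269, 0.826, 0.495], [0.953, 0.303, 0.012], [-0.14, 0.475, -0.869]]
NEW (array([-0.0027,  0.0052,  0.0711]), array([-0.0032, -0.0016,  0.0043]))
```

Call:
{"fn": "jog_arm", "kwargs": {
  "motion": "0 -0.0027 0.005 0.02 -0.003 -0.0016 0.004; 0 -0.0027 0.005 0.04 -0.003 -0.0016 0.004; 0 -0.0027 0.005 0.06 -0.003 -0.0016 0.004; 0 -0.0027 0.005 0.071 -0.003 -0.0016 0.004; 0 -0.0027 0.005 0.071 -0.003 -0.0016 0.004"
}}

```text
time: 7.85
tool_pos: [0.5178, 0.0753, 0.1822]
tool_rot: [0.206, 0.571, 0.779, 0.158]
contact_force: [0.4, 0.1, -2.0]
gripper_width: 0.156
grasp_force: 60.7
```

```bash
python3 tgt2.py .012
python3 - <<'E'
from h import *
f=grab_frame("wrist");np.savez("pics/w5.npz",**f);s=state();r=rot(s)
P=r.inv().apply((cloud(f)-s["tool_pos"]).reshape(-1,3)).reshape(384,512,3)
m=(abs(P[...,2]-.019)<.005)&(abs(P[...,1])<.015)&(P[...,0]>.015)&(P[...,0]<.06)&(f["color"].max(-1)>70)
q=P[m];print(len(q),q.mean(0),np.percentile(q[:,0],99))
cv2.imwrite("pics/f.png",cv2.resize(f["color"][100:260,150:350,::-1],(800,640)[:1]+(600,),interpolation=cv2.INTER_CUBIC))
E
```

```text
[0.51778418 0.07531061 0.18224423] [-0.01 -0.52  2.24  0.02  0.9  -0.32] 0.1560832527806324
(array([ 0.0054, -0.003 ,  0.0045]), array([ 0.0009,  0.0004, -0.0001])) [[-0.263, 0.825, 0.501], [0.955, 0.297, 0.011], [-0.139, 0.481, -0.865]]
NEW (array([ 0.001 , -0.0018,  0.0005]), array([ 0.0009,  0.0004, -0.0001]))
2087 [0.03115911 0.00056285 0.01864059] 0.044911475872872086
```

View pics/f.png

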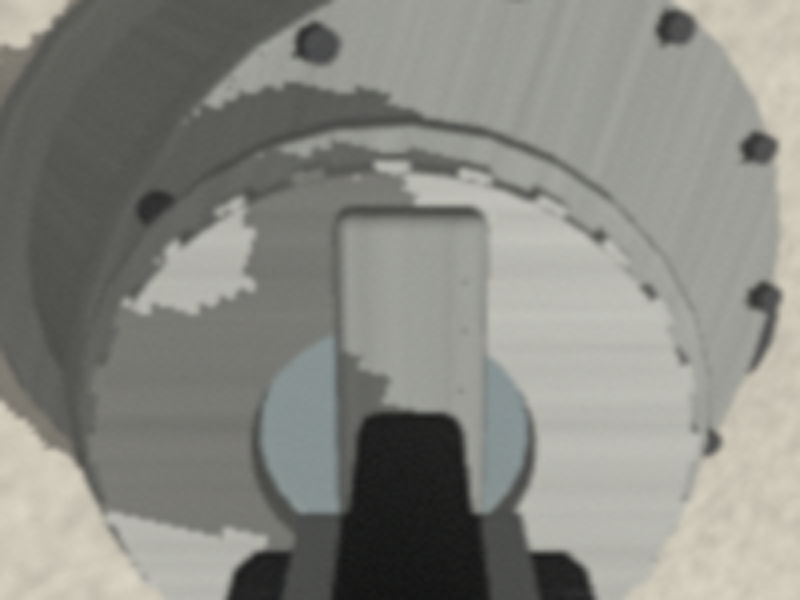

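The crop shows the bar centred at column 413 while the ring's inner circle is centred at 394. The spanner therefore sits 2–3 mm too far along tool +y, so I'll fit this precisely within one image.

```bash
cat > fit.py <<'E'
from h import *
from tgt2 import c,n,Rr
from scipy.optimize import least_squares
def fit(f):
    s=state();W=cloud(f);L=Rr.inv().apply((W-c).reshape(-1,3)).reshape(384,512,3) # nominal ring frame, z into face
    ok=f["range_z"]>0
    for _ in range(1):
        face=ok&(abs(L[...,2])<.0018)&(np.hypot(L[...,0],L[...,1])<.056)
    z0=np.median(L[...,2][face])
    out=[]
    for R0,inner in((.046,False),(.022,True)):
        # radial edge search: for each angle, radius of last/first face pixel
        cc=np.zeros(2)
        for it in range(3):
            x=L[...,0]-cc[0];y=L[...,1]-cc[1];r=np.hypot(x,y);a=np.arctan2(y,x);pts=[]
            for t in np.arange(-np.pi,np.pi,.05):
                if abs(np.sin(t))<(.55 if inner else .3) or np.cos(t)<(-.3): continue
                k=face&(abs(np.angle(np.exp(1j*(a-t))))<.03)&(abs(r-R0)<.007)
                if k.sum()<3: continue
                rr=r[k].min() if inner else r[k].max(); pts.append([cc[0]+rr*np.cos(t),cc[1]+rr*np.sin(t)])
            pts=np.array(pts)
            if len(pts)<8: break
            q=least_squares(lambda p:np.hypot(pts[:,0]-p[0],pts[:,1]-p[1])-p[2],[*cc,R0],loss="soft_l1",f_scale=.001).x;cc=q[:2]
        out.append((len(pts),q.round(4)))
    bar=ok&(L[...,2]<-.009)&(abs(L[...,1])<.016)&(L[...,0]>.018)&(L[...,0]<.055)&(f["color"].max(-1)>70)&(L[...,2]>-.07)
    zb=np.median(L[...,2][bar]);bar&=abs(L[...,2]-zb)<.003
    b=L[bar];k=np.polyfit(b[:,0],b[:,1],1)
    print("ring circ",out,"face z",z0);print("bar ymean",b[:,1].mean().round(4),"slope",k.round(4),"end x",np.percentile(b[:,0],99.5).round(4),"zside",zb.round(4),"yext",np.percentile(b[:,1],[2,98]).round(4))
if __name__=="__main__":
    for w in("w4","w5"): fit(dict(np.load(f"pics/{w}.npz")))
E
python3 fit.py
```

```text
ring circ [(63, array([-0.0003, -0.0001,  0.0466])), (51, array([ 0.0001, -0.0002,  0.0221]))] face z 3.918906361943314e-05
bar ymean -0.0027 slope [-0.0107 -0.0024] end x 0.0461 zside -0.0574 yext [-0.0123  0.0068]
ring circ [(63, array([-0.0003, -0.0001,  0.0466])), (52, array([-0.0001, -0.0001,  0.022 ]))] face z 2.8044493986815677e-05
bar ymean 0.0025 slope [-0.0008  0.0025] end x 0.0434 zside -0.0231 yext [-0.007   0.0121]
```

Call:
{"fn": "jog_arm", "kwargs": {
  "motion": "0 0.003 -0.005 0 0 0 0; 0 0.003 -0.005 0 0 0 0; 0 0.003 -0.005 0 0 0 0; 0 0.003 -0.005 0 0 0 0; 0 0.003 -0.005 0 0 0 0"
}}

```text
time: 8.52
tool_pos: [0.5155, 0.0761, 0.1818]
tool_rot: [0.206, 0.571, 0.778, 0.159]
contact_force: [-0.3, -0.2, -2.3]
gripper_width: 0.162
grasp_force: 60.7
```

```bash
python3 tgt2.py .012
python3 - <<'E'
from fit import *
f=grab_frame("wrist");fit(f)
E
```

```text
[0.51554977 0.07608431 0.18183585] [-0.   -0.53  2.24  0.02  0.9  -0.32] 0.16195723906224338
(array([0.0026, 0.0006, 0.006 ]), array([0.002 , 0.0007, 0.    ])) [[-0.262, 0.824, 0.503], [0.955, 0.297, 0.011], [-0.14, 0.483, -0.864]]
NEW (array([-0.0018,  0.0018,  0.002 ]), array([0.002 , 0.0007, 0.    ]))
ring circ [(63, array([-0.0007, -0.0002,  0.0469])), (52, array([-0.0004, -0.0001,  0.0221]))] face z 3.5237796707085024e-05
bar ymean 0.0008 slope [-0.0002  0.0008] end x 0.0447 zside -0.0239 yext [-0.0088  0.0103]
```

Call:
{"fn": "jog_arm", "kwargs": {
  "motion": "0 0 -0.0018 0 0 0 0; 0 0 -0.0018 0.008 0 0 0; 0 0 -0.0018 0.015 0 0 0; 0 0 -0.0018 0.018 0 0 0; 0 0 -0.0018 0.018 0 0 0"
}}

```text
time: 9.2
tool_pos: [0.5192, 0.0759, 0.1732]
tool_rot: [0.206, 0.571, 0.779, 0.159]
contact_force: [-1.0, 0.3, -2.3]
gripper_width: 0.154
grasp_force: 60.7
```

Run:
```python
from fit import *
f=grab_frame("wrist");fit(f);s=state();print(s["contact_force"],s["ft_torque"],s["tool_pos"])
```

```text
ring circ [(63, array([-0.0004, -0.    ,  0.0468])), (52, array([-0.0002, -0.0001,  0.022 ]))] face z 5.124335338450396e-05
bar ymean -0.0004 slope [-0.0018 -0.0003] end x 0.0448 zside -0.0145 yext [-0.0099  0.0091]
[ 0.5889253  -0.4618105  -1.87198241] [-0.03039493  0.42759541 -0.04546436] [0.51929399 0.07590061 0.1733998 ]
```

Call:
{"fn": "jog_arm", "kwargs": {
  "motion": "0 0 0 0.005 0 0 0; 0 0 0 0.0095 0 0 0; 0 0 0 0.0095 0 0 0; 0 0 0 0.0095 0 0 0; 0 0 0 0.0095 0 0 0"
}}

```text
time: 9.88
tool_pos: [0.5216, 0.076, 0.1694]
tool_rot: [0.206, 0.571, 0.779, 0.159]
contact_force: [0.7, -0.2, -2.2]
gripper_width: 0.158
grasp_force: 60.8
```

Run:
```python
from fit import *
f=grab_frame("wrist");fit(f);s=state();print(s["contact_force"],s["ft_torque"],rel(s["tool_pos"],Rr,s),s["joint_pos"].round(2))
```

```text
ring circ [(63, array([-0.0005, -0.    ,  0.0468])), (52, array([-0.0003, -0.0001,  0.022 ]))] face z 3.326176319214935e-05
bar ymean -0.0002 slope [ 0.0008 -0.0002] end x 0.0444 zside -0.0102 yext [-0.0094  0.0089]
[ 0.73386135  0.51875428 -1.95705029] [-0.02648391  0.51818722  0.02226937] (array([0., 0., 0.]), array([0.0019, 0.0007, 0.    ])) [-0.   -0.49  2.24  0.02  0.87 -0.32]
```

Call:
{"fn": "jog_arm", "kwargs": {
  "motion": "0 0 0 0.0095 0 0 0.07; 0 0 0 0.0005 0 0 0.15; 0 0 0 0.0005 0 0 0.24; 0 0 0 0.0005 0 0 0.33; 0 0 0 0.0005 0 0 0.42"
}}

```text
time: 10.55
tool_pos: [0.5217, 0.076, 0.1697]
tool_rot: [0.147, 0.785, 0.562, 0.215]
contact_force: [-3.2, 0.1, 1.3]
gripper_width: 0.152
grasp_force: 61.5
```

Run:
```python
from h import *
from tgt2 import Rr
s=state();r=rot(s);print(s["tool_pos"],(Rr.inv()*r).as_rotvec(),r.inv().apply(s["contact_force"]),r.inv().apply(s["ft_torque"]),s["joint_pos"].round(2))
```

```text
[0.52168795 0.07598342 0.16973129] [-2.84602580e-03 -3.14310976e-04  6.33129813e-01] [-0.60249909 -2.06115534 -2.75725736] [ 0.75708868 -0.26782987 -0.27152936] [-0.   -0.49  2.24  0.02  0.87  0.32]
```

Call:
{"fn": "jog_arm", "kwargs": {
  "motion": "0 0 0 0 0 0 0.03; 0 0 0 0 0 0 0.06; 0 0 0 0 0 0 0.09; 0 0 0 0 0 0 0.12; 0 0 0 0 0 0 0.12"
}}

```text
time: 11.18
tool_pos: [0.5218, 0.076, 0.1695]
tool_rot: [0.127, 0.831, 0.491, 0.227]
contact_force: [-1.2, -0.3, -0.5]
gripper_width: 0.158
grasp_force: 61.0
```

```bash
cat > tq.py <<'E'
from h import *
from tgt2 import Rr
s=state();r=rot(s);print(s["tool_pos"],(Rr.inv()*r).as_rotvec(),r.inv().apply(s["contact_force"]),r.inv().apply(s["ft_torque"]),s["joint_pos"].round(2))
E
python3 tq.py
```

```text
[0.52178008 0.07601064 0.16948802] [-3.20191968e-03  2.04564366e-04  8.09072265e-01] [-0.92501613 -1.01698805 -0.15334789] [ 0.49099443 -0.21410082 -0.11918894] [-0.   -0.49  2.24  0.02  0.87  0.49]
```

Call:
{"fn": "jog_arm", "kwargs": {
  "motion": "0 0 0 0 0 0 0.03; 0 0 0 0 0 0 0.06; 0 0 0 0 0 0 0.09; 0 0 0 0 0 0 0.12; 0 0 0 0 0 0 0.12"
}}

```text
time: 11.8
tool_pos: [0.5218, 0.076, 0.1696]
tool_rot: [0.108, 0.871, 0.417, 0.237]
contact_force: [-4.3, 0.7, 1.3]
gripper_width: 0.157
grasp_force: 96.5
```

```bash
python3 tq.py
```

```text
[0.52179017 0.07598062 0.16956626] [-3.61148245e-03 -8.37527237e-04  9.81766271e-01] [-1.33448151 -2.87008227 -3.25477084] [ 0.72209599 -0.22569646 -2.61734958] [-0.   -0.49  2.24  0.01  0.87  0.67]
```

Call:
{"fn": "jog_arm", "kwargs": {
  "motion": "0 0 0 0 0 0 0.01; 0 0 0 0 0 0 0.01; 0 0 0 0 0 0 0.01; 0 0 0 0 0 0 -0.01; 0 0 0 0 0 0 -0.01"
}}

```text
time: 12.42
tool_pos: [0.5218, 0.076, 0.1695]
tool_rot: [0.108, 0.869, 0.421, 0.237]
contact_force: [-6.0, 1.5, 3.2]
gripper_width: 0.158
grasp_force: 90.1
```

```bash
python3 tq.py
python3 - <<'E'
from h import *
f=grab_frame("wrist");np.savez("pics/w6.npz",**f)
cv2.imwrite("pics/g.png",cv2.resize(f["color"][:,:,::-1],(800,600)))
E
```

```text
[0.52182478 0.07597262 0.16952899] [-3.30743206e-03  1.18968784e-04  9.72673806e-01] [-0.9554781  -3.78357829 -5.7733992 ] [ 0.84761329 -0.29623561 -2.31499736] [-0.   -0.49  2.24  0.02  0.87  0.66]
```

View pics/g.png

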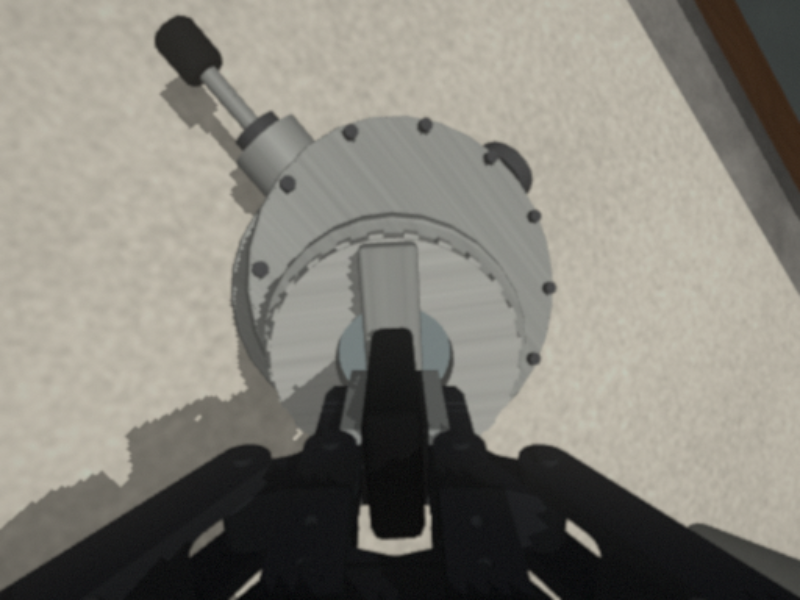

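The picture shows the bar flat on the ring at (390,300), twisted a little in the grip, with the pins in. The wrist torque shows the stop has been reached, so I'll ease off.

Call:
{"fn": "jog_arm", "kwargs": {
  "motion": "0 0 0 0 0 0 -0.01; 0 0 0 0 0 0 -0.02; 0 0 0 0 0 0 -0.03; 0 0 0 0 0 0 -0.035; 0 0 0 0 0 0 -0.035"
}}

```text
time: 13.1
tool_pos: [0.5219, 0.076, 0.1695]
tool_rot: [0.114, 0.858, 0.442, 0.234]
contact_force: [-5.4, 0.7, 2.8]
gripper_width: 0.16
grasp_force: 64.1
```

```bash
python3 tq.py
```

```text
[0.52187019 0.07599653 0.16948636] [-0.00315123  0.00098747  0.92492053] [-1.22176509 -3.07179181 -5.1412152 ] [ 0.71873346 -0.44765491 -1.16335697] [-0.   -0.49  2.24  0.02  0.87  0.61]
```

Call:
{"fn": "jog_arm", "kwargs": {
  "motion": "0 0 0 0 0 0 -0.015; 0 0 0 0 0 0 -0.03; 0 0 0 0 0 0 -0.03; 0 0 0 -0.008 0 0 -0.03; 0 0 0 -0.016 0 0 -0.03"
}}

```text
time: 13.72
tool_pos: [0.5176, 0.0757, 0.1758]
tool_rot: [0.119, 0.848, 0.462, 0.231]
contact_force: [0.3, 0.7, -1.6]
gripper_width: 0.157
grasp_force: 60.7
```

```bash
python3 tq.py
```

```text
[0.51760414 0.07572387 0.17584451] [-2.95352094e-03  1.06033351e-04  8.78160419e-01] [ 0.30907342 -0.81827737  1.54311401] [ 0.37328726 -0.20972808  0.04159363] [-0.   -0.51  2.25  0.02  0.88  0.56]
```

Call:
{"fn": "jog_arm", "kwargs": {
  "motion": "0 0 0 -0.02 0 0 0; 0 0 0 -0.05 0 0 0; 0 0 0 -0.09 0 0 0; 0 0 0 -0.14 0 0 0; 0 0 0 -0.14 0 0 0"
}}

```text
time: 14.35
tool_pos: [0.4834, 0.0751, 0.2401]
tool_rot: [0.121, 0.847, 0.462, 0.234]
contact_force: [-0.0, 0.6, -2.1]
gripper_width: 0.155
grasp_force: 60.7
```

```bash
cat > sp.py <<'E'
from h import *
f=grab_frame("wrist");s=state();r=rot(s)
P=r.inv().apply((cloud(f)-s["tool_pos"]).reshape(-1,3)).reshape(384,512,3)
m=(abs(P[...,2]-.019)<.006)&(abs(P[...,1])<.018)&(P[...,0]>.015)&(P[...,0]<.06)&(f["color"].max(-1)>70)
q=P[m];k=np.polyfit(q[:,0],q[:,1],1);print("spanner in tool: n",len(q),"y=",k,"zmed",np.median(q[:,2]),"ztilt",np.polyfit(q[:,0],q[:,2],1),"xend",np.percentile(q[:,0],99))
p=[s["joint_pos"].round(2),s["time"]];print(p)
from scipy.spatial.transform import Rotation as R
yaw=np.deg2rad(177.75)
# spanner in tool: yaw offset psi
psi=np.arctan(k[0])
X=np.array([np.cos(yaw),np.sin(yaw),0]);Rs=R.from_matrix(np.c_[X,np.cross([0,0,-1],X),[0,0,-1]])
Rt=Rs*R.from_euler("z",-psi)
np.savez("sp.npz",off=[.001,k[1]+k[0]*.001,.029],Rt=Rt.as_quat())
for z in(.21,.24): print(z,rel([.52,-.281,z],Rt,s))
E
python3 sp.py
```

```text
spanner in tool: n 2148 y= [0.00120646 0.00190434] zmed 0.016704807762597477 ztilt [0.03798397 0.01564864] xend 0.046374387840417364
[array([-0.01, -0.68,  2.24,  0.02,  1.05,  0.56]), 14.4]
0.21 (array([-0.5788,  0.4179,  0.0779]), array([ 0.3824,  0.1883, -1.365 ]))
0.24 (array([-0.5618,  0.443 ,  0.0261]), array([ 0.3824,  0.1883, -1.365 ]))
```

Call:
{"fn": "jog_arm", "kwargs": {
  "motion": "0 -0.045 0.035 0 0.031 0.015 -0.11; 0 -0.09 0.07 0 0.062 0.03 -0.22; 0 -0.135 0.106 0 0.093 0.045 -0.33; 0 -0.18 0.142 0 0.124 0.06 -0.44; 0 -0.225 0.177 0 0.153 0.075 -0.546"
}}

```text
time: 15.02
tool_pos: [0.4944, -0.069, 0.2403]
tool_rot: [0.08, 0.587, 0.79, 0.157]
contact_force: [-0.1, -0.2, -2.3]
gripper_width: 0.156
grasp_force: 60.6
```

```bash
cat > go.py <<'E'
from h import *
import sys
Rt=R.from_quat(np.load("sp.npz")["Rt"]);s=state();print(s["tool_pos"],s["joint_pos"].round(2));print(rel([.52,-.281,float(sys.argv[1])],Rt,s))
E
python3 go.py .22
```

```text
[ 0.49441423 -0.06903832  0.24031652] [-0.44 -0.46  2.07  0.29  1.32 -0.78]
(array([-0.4215, -0.0786, -0.0114]), array([ 0.2266,  0.1101, -0.8174]))
```

Call:
{"fn": "jog_arm", "kwargs": {
  "motion": "0 -0.055 -0.01 -0.002 0.03 0.015 -0.11; 0 -0.11 -0.02 -0.003 0.06 0.03 -0.22; 0 -0.17 -0.03 -0.004 0.09 0.045 -0.33; 0 -0.22 -0.04 -0.006 0.12 0.06 -0.44; 0 -0.28 -0.052 -0.008 0.15 0.073 -0.545"
}}

```text
time: 15.65
tool_pos: [0.5111, -0.2094, 0.2266]
tool_rot: [0.029, 0.221, 0.973, 0.056]
contact_force: [0.8, 0.9, -2.6]
gripper_width: 0.156
grasp_force: 60.6
```

```bash
python3 go.py .16
```

```text
[ 0.51113363 -0.20941811  0.22660772] [-0.59 -0.14  1.81  0.13  1.46 -1.73]
(array([-0.0739, -0.137 ,  0.1197]), array([ 0.0764,  0.0375, -0.2722]))
```

Call:
{"fn": "jog_arm", "kwargs": {
  "motion": "0 -0.025 -0.045 0.03 0.025 0.012 -0.09; 0 -0.05 -0.09 0.06 0.05 0.025 -0.18; 0 -0.074 -0.137 0.09 0.076 0.037 -0.272; 0 -0.074 -0.137 0.12 0.076 0.037 -0.272; 0 -0.074 -0.137 0.12 0.076 0.037 -0.272"
}}

```text
time: 16.27
tool_pos: [0.5187, -0.2786, 0.1587]
tool_rot: [-0.0, 0.022, 1.0, 0.002]
contact_force: [0.1, 0.7, -2.8]
gripper_width: 0.152
grasp_force: 60.5
```

```bash
cat > rs.py <<'E'
from h import *
f=grab_frame("wrist");np.savez("pics/w7.npz",**f);s=state();r=rot(s);W=cloud(f)
P=r.inv().apply((W-s["tool_pos"]).reshape(-1,3)).reshape(384,512,3)
m=(abs(P[...,2]-.019)<.006)&(abs(P[...,1])<.018)&(P[...,0]>.015)&(P[...,0]<.06)&(f["color"].max(-1)>70)&(W[...,2]>.04)
q=P[m];k=np.polyfit(q[:,0],q[:,1],1);print("spanner in tool n",len(q),"y",k,"z",np.median(q[:,2]),"ztilt",np.polyfit(q[:,0],q[:,2],1),"xend",np.percentile(q[:,0],99.5))
n=(abs(W[...,2]-.025)<.003)&(np.hypot(W[...,0]-.5226,W[...,1]+.2805)<.075)&(f["range_z"]>0)
print("rest",n.sum(),cv2.minAreaRect((W[n][:,:2]*1000).astype(np.float32)))
e=W[m];print("bar world: ymean",e.mean(0),"xmin",np.percentile(e[:,0],.5),"slope",np.polyfit(e[:,0],e[:,1],1)[0])
print(s["tool_pos"],r.as_matrix().round(3).tolist())
cv2.imwrite("pics/i.png",cv2.resize(f["color"][:,:,::-1],(800,600)))
E
python3 rs.py
```

```text
spanner in tool n 2029 y [0.01832961 0.00012926] z 0.01907933655283309 ztilt [0.01565279 0.01867637] xend 0.04442487922255958
rest 1918 ((518.2024536132812, -280.34002685546875), (44.13288116455078, 111.62073516845703), 87.64920043945312)
bar world: ymean [ 0.48860576 -0.27686     0.14104168] xmin 0.47496058743125974 slope -0.04262699980506396
[ 0.51928627 -0.27896963  0.16023621] [[-0.999, 0.044, 0.001], [0.044, 0.999, 0.003], [-0.001, 0.003, -1.0]]
```

View pics/i.png

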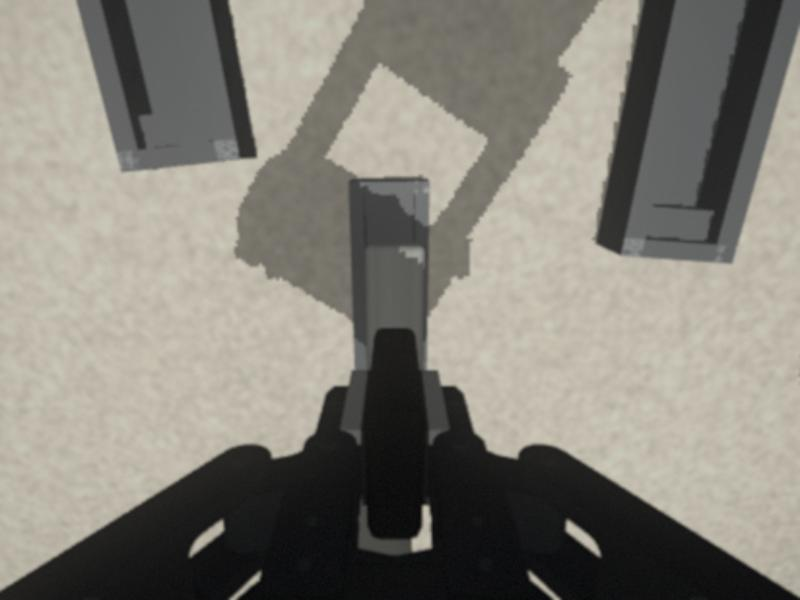

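The spanner hangs over the smallest rest, bar end at (397,248) and rest end at (388,180). It is parallel, with only about 2 mm left to correct.

Call:
{"fn": "jog_arm", "kwargs": {
  "motion": "0 -0.004 -0.0044 0.03 0 0 0; 0 -0.004 -0.0044 0.08 0 0 0; 0 -0.004 -0.0044 0.13 0 0 0; 0 -0.004 -0.0044 0.16 0 0 0; 0 -0.004 -0.0044 0.16 0 0 0"
}}

```text
time: 16.95
tool_pos: [0.5212, -0.2815, 0.0802]
tool_rot: [0.0, 0.022, 1.0, 0.001]
contact_force: [-0.1, 0.7, -3.0]
gripper_width: 0.155
grasp_force: 60.6
```

```bash
python3 rs.py
```

```text
spanner in tool n 2032 y [0.01243515 0.00050926] z 0.01891845964228375 ztilt [0.01572321 0.0185077 ] xend 0.04462821376894816
rest 3563 ((504.7940368652344, -279.82305908203125), (44.085121154785156, 85.13799285888672), 87.73260498046875)
bar world: ymean [ 0.49107298 -0.27978299  0.06250615] xmin 0.4773502464416042 slope -0.03657434581666059
[ 0.52197091 -0.28204848  0.08159018] [[-0.999, 0.043, 0.003], [0.043, 0.999, 0.001], [-0.003, 0.001, -1.0]]
```

Call:
{"fn": "jog_arm", "kwargs": {
  "motion": "0 0 0.001 0.02 0 0 0; 0 0 0.001 0.04 0 0 0; 0 0 0.001 0.058 0 0 0; 0 0 0.001 0.066 0 0 0; 0 0 0.001 0.068 0 0 0"
}}

```text
time: 17.62
tool_pos: [0.5219, -0.2815, 0.0471]
tool_rot: [0.001, 0.022, 1.0, 0.001]
contact_force: [-0.4, -0.1, -1.8]
gripper_width: 0.156
grasp_force: 60.6
```

```bash
python3 rs.py; python3 -c "
from plant import *;s=state();print(s['contact_force'],s['ft_torque'])"
```

```text
[ 0.19498291 -0.35557195 -2.13979424] [-0.00181883  0.019642    0.0375408 ]Traceback (most recent call last):
  File "rs.py", line 5, in <module>
    q=P[m];k=np.polyfit(q[:,0],q[:,1],1);print("spanner in tool n",len(q),"y",k,"z",np.median(q[:,2]),"ztilt",np.polyfit(q[:,0],q[:,2],1),"xend",np.percentile(q[:,0],99.5))
             ~~~~~~~~~~^^^^^^^^^^^^^^^^^
    raise TypeError("expected non-empty vector for x")
TypeError: expected non-empty vector for x
```

Call:
{"fn": "jog_arm", "kwargs": {
  "motion": "0 0 0 0.002 0 0 0; 0 0 0 0.002 0 0 0; 60 0 0 0.002 0 0 0; 100 0 0 0.002 0 0 0; 100 0 0 0.002 0 0 0"
}}

```text
time: 18.3
tool_pos: [0.5223, -0.2818, 0.0471]
tool_rot: [0.002, 0.022, 1.0, 0.0]
contact_force: [-0.7, -0.3, -0.3]
gripper_width: 0.786
grasp_force: 0.0
```

Call:
{"fn": "jog_arm", "kwargs": {
  "motion": "100 0 0 0 0 0 0; 100 0 0 -0.05 0 0 0; 100 0 0 -0.12 0 0 0; 100 0 0 -0.22 0 0 0; 100 0 0 -0.32 0 0 0"
}}

```text
time: 18.92
tool_pos: [0.5213, -0.2816, 0.2079]
tool_rot: [0.001, 0.022, 1.0, 0.001]
contact_force: [0.5, 0.8, -0.2]
gripper_width: 1.002
grasp_force: 0.0
```

Run:
```python
from h import *
f=grab_frame("wrist");W=cloud(f)
near=np.hypot(W[...,0]-.5226,W[...,1]+.2805)<.08
for lo,hi in((.08,.094),(.0235,.0265),(.0268,.031)):
    m=near&(W[...,2]>lo)&(W[...,2]<hi)
    print(lo,m.sum(),W[m].mean(0),cv2.minAreaRect((W[m][:,:2]*1000).astype(np.float32)))
s=state();print(s["tool_pos"],s["joint_pos"].round(2),s["gripper_width"])
```

```text
0.08 644 [ 0.52231701 -0.28110959  0.08696875] ((523.3177490234375, -281.0267028808594), (13.18438720703125, 35.794769287109375), 87.1818618774414)
0.0235 2136 [ 0.51813012 -0.28053181  0.02475327] ((522.4325561523438, -280.4978332519531), (44.047569274902344, 120.05026245117188), 87.6878662109375)
0.0268 578 [ 0.50822718 -0.2808886   0.02764685] ((516.0682983398438, -279.43359375), (29.637718200683594, 104.72987365722656), 79.59844207763672)
[ 0.52456396 -0.28379525  0.21704508] [-0.62 -0.02  1.71  0.    1.44 -2.15] 1.0033865096224572
```

```bash
cat > kn.py <<'E'
from h import *
import sys
X=np.array([-.0235,1,0]);X/=np.linalg.norm(X);Rk=R.from_matrix(np.c_[X,np.cross([0,0,-1],X),[0,0,-1]])
if __name__=="__main__":
    s=state();print(s["tool_pos"],s["joint_pos"].round(2));print(rel([float(a) for a in sys.argv[1:4]],Rk,s))
E
python3 kn.py .5 -.02 .32; python3 kn.py .584 .236 .19
```

```text
[ 0.52456396 -0.28379525  0.21704508] [-0.62 -0.02  1.71  0.    1.44 -2.15]
(array([ 0.069 ,  0.5238, -0.2099]), array([0.0038, 0.0102, 1.0027]))
[ 0.52456396 -0.28379525  0.21704508] [-0.62 -0.02  1.71  0.    1.44 -2.15]
(array([-0.0732,  1.0441,  0.0491]), array([0.0038, 0.0102, 1.0027]))
```

Call:
{"fn": "jog_arm", "kwargs": {
  "motion": "100 0.01 0.09 -0.06 0 0 0.11; 100 0.03 0.2 -0.12 0 0.005 0.22; 100 0.05 0.32 -0.17 0 0.005 0.33; 100 0.06 0.43 -0.2 0.004 0.01 0.44; 100 0.06 0.53 -0.21 0.004 0.01 0.55"
}}

```text
time: 19.6
tool_pos: [0.5029, -0.014, 0.3137]
tool_rot: [-0.005, 0.423, 0.906, -0.001]
contact_force: [1.4, -0.3, -0.5]
gripper_width: 0.998
grasp_force: 0.0
```

```bash
python3 kn.py .584 .236 .2
```

```text
[ 0.50289494 -0.01395687  0.31372749] [-0.18 -0.27  1.78  0.    1.65 -0.87]
(array([0.2774, 0.4467, 0.2269]), array([-0.0054, -0.0033,  0.4492]))
```

Call:
{"fn": "jog_arm", "kwargs": {
  "motion": "100 0.055 0.09 0.02 0 0 0.11; 100 0.11 0.18 0.06 0 0 0.22; 100 0.165 0.27 0.1 -0.005 0 0.33; 100 0.22 0.36 0.16 -0.005 -0.003 0.44; 100 0.277 0.446 0.22 -0.005 -0.003 0.449"
}}

```text
time: 20.23
tool_pos: [0.5826, 0.2361, 0.2007]
tool_rot: [-0.001, 0.697, 0.717, -0.001]
contact_force: [0.2, -0.4, 0.4]
gripper_width: 1.0
grasp_force: 0.0
```

Call:
{"fn": "jog_arm", "kwargs": {
  "motion": "100 0 0 0 0 0 0; 100 0 0 0 0 0 0; 100 0 0 0 0 0 0; 100 0 0 0 0 0 0; 100 0 0 0 0 0 0"
}}

```text
time: 20.85
tool_pos: [0.5824, 0.2336, 0.2023]
tool_rot: [-0.001, 0.697, 0.717, -0.001]
contact_force: [0.3, 0.1, 0.2]
gripper_width: 0.999
grasp_force: 0.0
```

```bash
python3 - <<'E'
from ring import *
f=grab_frame("wrist");np.savez("pics/w8.npz",**f);W=cloud(f)
print([(round(float(o["p"]),2),np.round(o["at"],4).tolist()) for o in place_of("wrist","rod_knob")])
k=np.array([.584,.236]);m=(np.hypot(W[...,0]-k[0],W[...,1]-k[1])<.03)&(W[...,2]>.042)&(W[...,2]<.07)
t=m&(W[...,2]>.058);print(m.sum(),"top",W[t].mean(0),np.percentile(W[t],[2,98],axis=0))
print("all",np.percentile(W[m],[1,99],axis=0))
print([(round(float(o["p"]),2),np.round(o["at"],4).tolist()) for o in place_of("wrist","hole_a")])
cv2.imwrite("pics/j.png",cv2.resize(f["color"][:,:,::-1],(800,600)))
E
python3 kn.py .584 .236 .031
```

```text
[(0.89, [0.5853, 0.2359, 0.0476])]
892 top [0.58567932 0.23786722 0.06024962] [[0.57813851 0.22540164 0.05813455]
 [0.59338109 0.24973309 0.06226628]]
all [[0.57442769 0.20692369 0.04331744]
 [0.59715838 0.25047952 0.06226624]]
[]
[0.5821777  0.23396189 0.20171338] [0.26 0.08 1.63 0.   1.43 0.23]
(array([0.0036, 0.005 , 0.3414]), array([-0.0025, -0.0007,  0.0033]))
```

View pics/j.png

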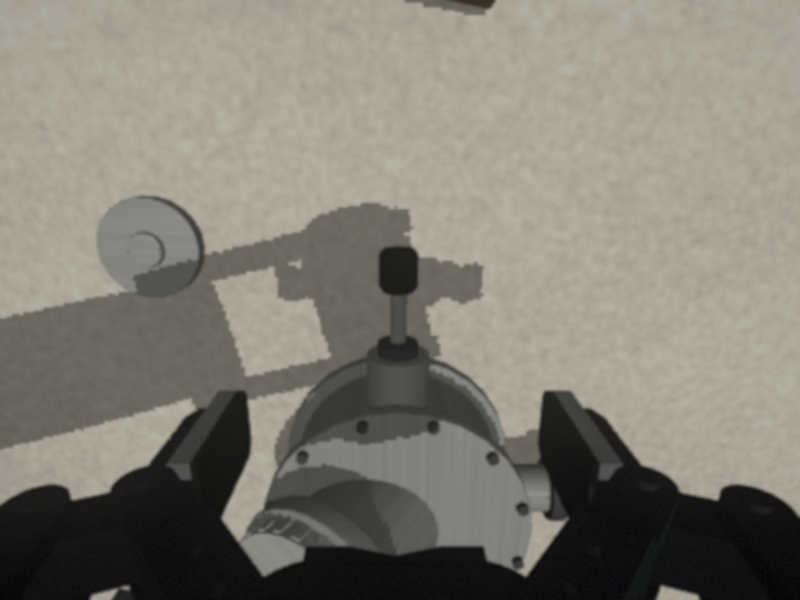

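The knob is at (398,270), between the open fingers, with its centre at about (0.5857, 0.2377). The blank flange at (150,245) is well clear.

Call:
{"fn": "jog_arm", "kwargs": {
  "motion": "100 0.0074 0.007 0.1 -0.002 0 0.003; 100 0.0074 0.007 0.2 -0.002 0 0.003; 100 0.0074 0.007 0.29 -0.002 0 0.003; 100 0.0074 0.007 0.34 -0.002 0 0.003; 100 0.0074 0.007 0.34 -0.002 0 0.003"
}}

```text
time: 21.62
tool_pos: [0.5826, 0.2375, 0.0285]
tool_rot: [-0.002, 0.698, 0.716, -0.003]
contact_force: [-0.3, 0.1, 0.7]
gripper_width: 1.004
grasp_force: 0.0
```

Call:
{"fn": "jog_arm", "kwargs": {
  "motion": "0 0 0 0 0 0 0; 0 0 0 0 0 0 0; 0 0 0 0 0 0 0; 0 0 0 0 0 0 0; 0 0 0 0 0 0 0"
}}

```text
time: 22.25
tool_pos: [0.5842, 0.2383, 0.033]
tool_rot: [-0.001, 0.698, 0.716, -0.001]
contact_force: [-6.1, -1.9, 7.8]
gripper_width: 0.253
grasp_force: 59.1
```

```bash
python3 -c "
from plant import *;s=state();print(s['tool_pos'],s['contact_force'],s['ft_torque'],s['gripper_width'])"
```

```text
[0.58416359 0.23834011 0.03302279] [-6.0822704  -1.94697057  7.8051069 ] [-0.16815404  1.14458591  0.01051326] 0.2525298767019748
```

Call:
{"fn": "jog_arm", "kwargs": {
  "motion": "0 0.008 0 0 0 0 0; 0 0.017 0 0 0 0 0; 0 0.026 0 0 0 0 0; 0 0.034 0 0 0 0 0; 0 0.036 0 0 0 0 0"
}}

```text
time: 22.88
tool_pos: [0.5838, 0.2565, 0.033]
tool_rot: [-0.001, 0.698, 0.716, -0.001]
contact_force: [-6.5, -2.2, 8.7]
gripper_width: 0.262
grasp_force: 59.1
```

```bash
python3 -c "
from h import *
s=state();print(s['tool_pos'],s['contact_force'],s['ft_torque'],s['gripper_width'])
f=grab_frame('wrist');W=cloud(f)
m=(abs(W[...,0]-.585)<.02)&(W[...,1]>.19)&(W[...,1]<.3)&(W[...,2]>.054)&(W[...,2]<.064)&(f['color'].max(-1)<60)
print(m.sum(),np.percentile(W[m],[1,50,99],axis=0))"
```

```text
[0.58375936 0.25653261 0.03303189] [-6.54804317 -2.21014938  8.66703209] [-0.38983679  1.02938096  0.00975716] 0.2616347377768464
3150 [[0.56608746 0.24388171 0.05423907]
 [0.58512099 0.25958221 0.05966199]
 [0.60398177 0.26900229 0.06325468]]
```

Call:
{"fn": "jog_arm", "kwargs": {
  "motion": "50 0 0 0 0 0 0; 100 0 0 0 0 0 0; 100 0 0 0 0 0 0; 100 0 0 0 0 0 0; 100 0 0 0 0 0 0"
}}

```text
time: 23.55
tool_pos: [0.5844, 0.2561, 0.0314]
tool_rot: [-0.001, 0.698, 0.716, -0.0]
contact_force: [-0.3, -0.1, 0.1]
gripper_width: 0.997
grasp_force: 0.0
```

Call:
{"fn": "jog_arm", "kwargs": {
  "motion": "100 0 0 -0.03 0 0 0; 100 0 0 -0.1 0 0 0; 100 0 0 -0.18 0 0 0; 100 0 0 -0.28 0 0 0; 100 0 0 -0.34 0 0 0"
}}

```text
time: 24.18
tool_pos: [0.5858, 0.2564, 0.2064]
tool_rot: [0.001, 0.698, 0.716, 0.002]
contact_force: [0.5, 0.5, 0.1]
gripper_width: 0.997
grasp_force: 0.0
```

Call:
{"fn": "jog_arm", "kwargs": {
  "motion": "100 0 0 0 0 0 0; 100 0 0 0 0 0 0; 100 0 0 0 0 0 0; 100 0 0 0 0 0 0; 100 0 0 0 0 0 0"
}}

```text
time: 24.8
tool_pos: [0.5842, 0.2559, 0.2005]
tool_rot: [-0.001, 0.698, 0.716, -0.001]
contact_force: [-0.5, 0.1, -0.0]
gripper_width: 0.998
grasp_force: 0.0
```

```bash
python3 -c "
from h import *
s=state();print(s['tool_pos'],s['contact_force'],s['gripper_width'])
f=grab_frame('wrist');W=cloud(f)
m=(abs(W[...,0]-.585)<.02)&(W[...,1]>.19)&(W[...,1]<.3)&(W[...,2]>.058)&(W[...,2]<.064)&(f['color'].max(-1)<60)
print(m.sum(),W[m].mean(0),np.percentile(W[m],[2,50,98],axis=0))
print([(round(float(o['p']),2),np.round(o['at'],4).tolist()) for o in place_of('top','hole_a')])
print([(round(float(o['p']),2),np.round(o['at'],4).tolist()) for o in place_of('scene','hole_a')])
from tgt2 import c,Rr
for cam in('top','scene'):
  f=grab_frame(cam)
  for o in place_of(cam,'hole_a'): 
    q=Rr.inv().apply(np.array(o['at'])-c); print(cam,q.round(3),np.arctan2(q[1],q[0]))
"
```

```text
[0.58421543 0.25590019 0.20050698] [-0.51918113  0.09005741 -0.01629578] 0.9977972947721231
483 [0.58534023 0.25139464 0.06024403] [[0.57754733 0.19027386 0.05812452]
 [0.58516842 0.25497718 0.06031334]
 [0.59327278 0.26780032 0.06237585]]
[(0.89, [0.5447, 0.0466, 0.1555]), (0.73, [0.5549, -0.2821, 0.0105]), (0.67, [0.5271, 0.1103, 0.1436])]
[(0.77, [0.5445, 0.0426, 0.1518]), (0.73, [0.5275, 0.1089, 0.1446])]
top [ 0.022  0.024 -0.004] 0.839905222005621
top [-0.024 -0.021 -0.005] -2.421859091077455
scene [0.018 0.023 0.001] 0.8975377410815316
scene [-0.024 -0.026 -0.003] -2.310332640129613
```

Run:
```python
from h import *
from tgt2 import c,n,Rr
f=dict(np.load("pics/w6.npz"));L=Rr.inv().apply((cloud(f)-c).reshape(-1,3)).reshape(384,512,3)
m=(abs(L[...,2]+.0102)<.002)&(np.hypot(L[...,0],L[...,1])<.05)&(f["color"].max(-1)>70)
q=L[m][:,:2]
print(m.sum(),cv2.minAreaRect((q*1000).astype(np.float32)))
e=np.linalg.svd(q-q.mean(0))[2][0];print("bar angle",np.arctan2(e[1],e[0]),q.mean(0))
print(rel(c+.2*n,Rr))
```

```text
2172 ((13.388985633850098, 17.818466186523438), (45.111717224121094, 19.96428680419922), 52.50337219238281)
bar angle -2.3194538429708857 [0.01722481 0.02332024]
(array([-0.3556, -0.3046, -0.2346]), array([-0.3472, -0.0501, -0.1828]))
```

Call:
{"fn": "jog_arm", "kwargs": {
  "motion": "100 -0.07 -0.06 -0.06 -0.07 -0.01 -0.04; 100 -0.14 -0.12 -0.12 -0.14 -0.02 -0.07; 100 -0.21 -0.18 -0.17 -0.21 -0.03 -0.11; 100 -0.28 -0.24 -0.21 -0.28 -0.04 -0.15; 100 -0.355 -0.305 -0.235 -0.347 -0.05 -0.183"
}}

```text
time: 25.78
tool_pos: [0.4358, 0.0744, 0.3211]
tool_rot: [0.207, 0.569, 0.779, 0.159]
contact_force: [-1.4, -2.2, 2.0]
gripper_width: 1.002
grasp_force: 0.0
```

Call:
{"fn": "jog_arm", "kwargs": {
  "motion": "100 0 0 0 0 0 0; 100 0 0 0 0 0 0; 100 0 0 0 0 0 0; 100 0 0 0 0 0 0; 100 0 0 0 0 0 0"
}}

```text
time: 26.4
tool_pos: [0.437, 0.0752, 0.318]
tool_rot: [0.204, 0.571, 0.78, 0.157]
contact_force: [-0.1, -0.0, 0.5]
gripper_width: 1.001
grasp_force: 0.0
```

Run:
```python
from ring import *
from tgt2 import c,n,Rr
f=grab_frame("wrist");a=.86
g=[c+Rr.apply([.034*s*np.cos(a),.034*s*np.sin(a),0]) for s in(1,-1)]
H=holes(f,g,c,n);q=Rr.inv().apply(H-c);d=q[0]-q[1];print(q.round(4),np.arctan2(d[1],d[0]),np.linalg.norm(d))
print([(round(float(o['p']),2),Rr.inv().apply(np.array(o['at'])-c).round(4)) for o in place_of('wrist','hole_a')])
s=state();print(s["contact_force"],s["tool_pos"])
```

```text
[276.2 146. ] -> [275.5 145.5] 77
[229.  185.7] -> [229.8 186.2] 62
[[ 0.0227  0.025   0.    ]
 [-0.0227 -0.0249 -0.    ]] 0.8320427025195871 0.06746041461793754
[(0.71, array([ 0.0256,  0.0219, -0.0028]))]
[-0.17686738 -0.84531967 -0.15066621] [0.43682431 0.07503235 0.31832425]
```

```bash
python3 -c "
from plant import *
print(job_done())"
```

```text
the job is handed in; nothing more can be done
None
```

I handed the job in at about 26 s; it returned no verdict, but my checks found the ring turned clockwise to its stop (2.6 N m wrist torque there, not read directly), the spanner back upright in the smallest rest, the shutter rod pulled out about 18 mm and released, and the bystanders never approached closely.

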